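# Set up the small filter stack and stop the spare vacuum port

### The arm

A 7-joint arm with a two-finger parallel gripper is mounted at the origin on the work surface. World frame = base frame: x ahead of the robot, y to its left, z up, the work surface at z = 0. Lengths are in m, angles in degrees, forces in N, time in s.
With the tool pointing down it reaches from about 0.425 to 0.875 m from the base axis. Payload 4.7 kg.
Tool frame: the origin (TCP) lies at the very end of the fingers, on their centre line; the grasp point (between the pads) lies 19 mm behind it (env.grasp_offset is the distance from the TCP to the grasp point, in m); z points along the fingers, y is the line along which they close (so a half turn about z gives the same grasp; the last joint's range is limited). The gripper opens to 87 mm and grips with 3 to 60 N. Pads are 19 mm wide; open, the fingers measure 117 mm over their backs; the gripper's body (75 mm by 190 mm) begins 51 mm behind the grasp point.
Start: joints at [71.224, 18.392, -4.016, 83.108, 1.295, 78.541, -3.26], TCP at [0.218, -0.612, 0.223] pointing down, gripper open.
Joint ranges: [-163.93, 163.93], [-17.29, 119.83], [-79.2, 71.16], [3.27, 140.29], [-89.18, 269.18], [5.43, 117.66], [-154.24, 154.24]. Speed limits (degrees/s): [147.25, 147.25, 180, 180, 180, 180, 180].

### API

Orientations are given as [roll, pitch, yaw] about the fixed x, y, z axes, in that order (R = Rz(yaw) Ry(pitch) Rx(roll)).
In Python, from cell import env gives the robot as it stands. The module is installed in compiled form; this text tells all that it offers.
- The arm moves only by the tool drive_tool, never from a script. Its argument "moves" is one flat list of numbers, 5 for each row, row after row: the shift along the tool's x, y, z in units of 40 mm (1.0 is 40 mm), then the turn about the tool's z in units of 10 degrees (1.0 is 10 degrees), then the finger opening in mm, from 0 to 87. A call has 1 to 5 rows; each row is the pose to reach, as a shift and turn from the pose commanded when the call began, along the tool's axes at that moment; what a row does not reach only later rows make up. A row lasts 1/8 s, in which the tool goes at most 62.5 mm and 10.7 degrees, less where a joint would pass 70% of its speed; a pose out of reach is approached as far as the arm can. A call with a gripper value outside its range is refused whole. The fingers move at their own pace and stop on an object; "squeeze" is the grip in N (left out, the last holds). Time passes only in rows, so rows that repeat a pose let the fingers close. It gives the time, the measured TCP pose, the force, the opening and the grip force at its end, in the units of the state.
- env.get_obs(): the state, without advancing time (a new reading comes with each control period).
- env.read_camera(name): name is "scene" or "top" or "wrist"; returns (picture, depth): 400x640x3 uint8, red, green, blue; 400x640 float32, m along the optical axis (not along the pixel's ray), 0 where there is no reading.
- env.camera_model(name): a dict with "K" (3x3 intrinsics, pixels), "rvec" (rotation vector, rad) and "tvec" (3), from world to camera coordinates, as OpenCV has them; the wrist camera has in their place "tool_from_camera" (4x4, takes a point from camera to tool coordinates, whose origin is the TCP and whose axes are the flange's). Camera axes: x right, y down, z forward; pixel columns grow to the right and rows downward; lengths in m; the calibration is good to about 2 mm. A picture is of the moment at which its call begins: read the wrist's pose just before it. camera_model takes no time and is no camera call.
- env.sign_off(): hands the job in; it is judged then, once.
The state is a dict: "time_s": time; "qpos": joint angles; "joint_velocities": joint speeds; "effort": joint torques, N m; "tool_pos": TCP position; "tool_rot": TCP orientation; "force": force on the tool from outside, world axes, zero at the start; "wrist_torque": the same for the moment, N m; "grip_width": finger opening in m; "grasp_force": force on a finger pad.
Only numpy, scipy, OpenCV 4.12 (cv2) and the standard library are available. Lean on these libraries where they do the work, as an engineer would, in place of code of your own. Each camera call takes 0.05 s, during which the arm holds its last target. There are 200 camera calls.

### The job

Set up the filtration stand: seat the steel screen support in the filter station on the square foot, then the white funnel on the support, then the knobbed white cover on the funnel, each upright, with its spigot fully home in the part below and let go before the next. Close the spare vacuum port on the round foot, before or after, by seating the black rubber stopper fully in its mouth. Leave the amber jar, the culture dish, the tube rack and the beaker where they stand.

Things in the scene. Friction and masses are not known exactly. Their poses are not given: they have to be found in the camera images.
- station: Filter station, fixed to the bench: white square foot 90 x 90 x 10 mm and a steel round column, 66 mm diameter, its flat top rim 40 mm above the bench. Open bore of 44 mm diameter, 16 mm deep, from the rim. A nozzle on the column's -x side reaches 52 mm from the axis, 11 to 23 mm up. Origin: on the axis at bench level; z up.
- port: Spare vacuum port, fixed to the bench: white round foot, 72 mm diameter, 8 mm thick, and a slimmer steel column, 48 mm diameter, top rim 40 mm above the bench. Open bore of 32 mm diameter, 18 mm deep, from the rim. A nozzle on its -x side reaches 42 mm from the axis, 8 to 20 mm up. Origin: on the axis at bench level; z up.
- support: Screen support, loose, round, steel, 150 g, standing upright: spigot 36 mm diameter from 0 to 10 mm height, foot chamfered 3 mm; above it a ring 58 mm diameter to 26 mm (grip across it). Open recess in the top: 50 mm diameter, 8 mm deep, dotted floor. Origin: centre of its underside, z up. Home, the ring lies on the station's rim, this origin 30 mm above the station's.
- funnel: Funnel, loose, white plastic straight open cup, 120 g, standing upright: spigot 42 mm diameter from 0 to 9 mm height, foot chamfered 3 mm; above it a body 54 mm diameter to 62 mm (grip across it), bore 46 mm, open at the top. Origin: centre of its underside, z up. Home, the spigot stands on the floor of the support's recess, this origin 18 mm above the support's.
- cover: Cover, loose, round, white plastic, 60 g, standing upright: spigot 38 mm diameter from 0 to 7 mm height, foot chamfered 3 mm; disc 60 mm diameter from 7 to 12 mm; round knob 22 mm diameter from 12 to 38 mm (grip it). Origin: centre of its underside, z up. Home, the disc lies on the funnel's rim, this origin 55 mm above the funnel's.
- stopper: Stopper, loose, round, black rubber, 50 g, standing upright: plug 24 mm diameter from 0 to 14 mm height, foot chamfered 3 mm; head 42 mm diameter from 14 to 30 mm (grip across it). Origin: centre of its underside, z up. Home, the head lies on the port's rim, this origin 26 mm above the port's.
- bottle: Bystander: amber glass jar with a white cap, 48 mm diameter, 75 mm high, loose, standing among the parts. Origin: centre of its underside.
- dish: Bystander: round flat culture dish, closed, pale tan on top, 60 mm diameter, 18 mm high, loose, lying among the parts. Origin: centre of its underside.
- rack: Bystander: blue tube rack, 100 x 44 mm, 38 mm high, loose, standing beyond the parts. Origin: centre of its underside; x along its length.
- beaker: Bystander: small glass beaker, 52 mm diameter, 60 mm high, loose, standing beyond the parts. Origin: centre of its underside.
Mind the look-alikes: they are no part of the job. Several things have the shape of the stopper; the one meant has the colours described above.

How it is judged (in metres and radians):
On the way, in this order (a step that is already met when the one before it is completed fails the run):
1. the screen support is home in the filter station, let go (horizontal distance between support and station below 0.008 m and z of support in the frame of station between 0.027 and 0.033 m and angle between support's own z axis and vertical below 0.08 rad and contact force between support and the fingers below 0.1 N and linear speed of support below 0.02 m/s), for 0.2 s.
2. the funnel is home on the support, let go (horizontal distance between support and station below 0.008 m and z of support in the frame of station between 0.027 and 0.033 m and angle between each of support, funnel's own z axis and vertical below 0.08 rad and horizontal distance between funnel and support below 0.008 m and z of funnel in the frame of support between 0.015 and 0.021 m and contact force between funnel and the fingers below 0.1 N and linear speed of funnel below 0.02 m/s), for 0.2 s.
3. the cover is home on the funnel, let go (horizontal distance between support and station below 0.008 m and z of support in the frame of station between 0.027 and 0.033 m and angle between each of support, funnel, cover's own z axis and vertical below 0.08 rad and horizontal distance between funnel and support below 0.008 m and z of funnel in the frame of support between 0.015 and 0.021 m and horizontal distance between cover and funnel below 0.008 m and z of cover in the frame of funnel between 0.052 and 0.058 m and contact force between cover and the fingers below 0.1 N and linear speed of cover below 0.02 m/s), for 0.2 s.
At the end, for the whole second after the job is handed in: Support in the station, funnel on the support, cover on the funnel and stopper in the spare port: each within 8 mm of the axis of the part below, within 3 mm of its fully seated height, upright within 0.08 rad, released and at rest (all of step 3 and horizontal distance between stopper and port below 0.008 m and z of stopper in the frame of port between 0.023 and 0.029 m and angle between stopper's own z axis and vertical below 0.08 rad and contact force between each of support, funnel, stopper and the fingers below 0.1 N and linear speed of each of support, funnel, stopper below 0.02 m/s); the robot touches nothing.
It fails at once if the amber jar is moved more than 25 mm or tipped over (distance of bottle from where it was at the start of the episode above 0.025 m or angle between bottle's own z axis and vertical above 0.5 rad).
It fails at once if the culture dish is moved more than 25 mm or tipped over (distance of dish from where it was at the start of the episode above 0.025 m or angle between dish's own z axis and vertical above 0.5 rad).
It fails at once if the tube rack is moved more than 25 mm or tipped over (distance of rack from where it was at the start of the episode above 0.025 m or angle between rack's own z axis and vertical above 0.5 rad).
It fails at once if the beaker is moved more than 25 mm or tipped over (distance of beaker from where it was at the start of the episode above 0.025 m or angle between beaker's own z axis and vertical above 0.5 rad).
It also fails if it takes over 96 s, if anything falls off the work surface, if the arm or the gripper's body presses on something with over 40 N, if the wrist force passes 120 N, or if a joint passes its speed limit or range.

## Working session

There is one attempt and no reset: what is moved stays moved. The work goes in short steps, Python scripts to look and compute and a tool call to move; the robot and the scene stay as the last step left them, time stands still between calls to the robot, and variables do not carry over. Pictures are saved under pics/ and viewed, at most 14 in all, crops included, and the job is handed in when it is done.

Besides the shell and the picture viewer there is one more tool, called after "Request:" by a JSON object that holds its "method" and its "body". drive_tool: Moves the arm, as the interface text tells. Its arguments: {"type":"object","properties":{"moves":{"type":"array","items":{"type":"number"}},"squeeze":{"type":"number"}},"required":["moves"]}

```bash
mkdir -p pics; cat > h.py <<'E'
import numpy as np,cv2
from cell import env
def snap(c,fn=None):
    im,d=env.read_camera(c)
    if fn: cv2.imwrite('pics/'+fn,im[:,:,::-1])
    return im,d
def cam(c):
    m=env.camera_model(c);K=np.array(m['K'])
    if c=='wrist':
        o=env.get_obs();T=np.eye(4)
        from scipy.spatial.transform import Rotation as R
        T[:3,:3]=toolR(o);T[:3,3]=o['tool_pos']
        return K,T@np.array(m['tool_from_camera'])
    T=np.eye(4);T[:3,:3]=cv2.Rodrigues(np.array(m['rvec'],float))[0];T[:3,3]=np.ravel(m['tvec'])
    return K,np.linalg.inv(T)
def toolR(o):
    from scipy.spatial.transform import Rotation as R
    return R.from_euler('xyz',o['tool_rot'],degrees=True).as_matrix()
def onplane(K,T,uv,z):
    r=T[:3,:3]@np.linalg.solve(K,[uv[0],uv[1],1.]);return T[:3,3]+r*(z-T[2,3])/r[2]
def cloud(K,T,d):
    v,u=np.mgrid[:d.shape[0],:d.shape[1]]
    p=np.stack([(u-K[0,2])/K[0,0]*d,(v-K[1,2])/K[1,1]*d,d],-1)
    return p@T[:3,:3].T+T[:3,3]
E
python3 - <<'E'
from h import *
o=env.get_obs();print(o['tool_pos'],o['tool_rot'],toolR(o).round(2).tolist(),env.grasp_offset)
for c in('top','scene'):
    im,d=snap(c,c+'0.png');K,T=cam(c);print(c,T[:3,3],K.tolist());np.savez(c+'0.npz',im=im,d=d,K=K,T=T)
E
```

```text
[ 0.21760322 -0.61190724  0.22148087] [-1.79892081e+02  7.73037106e-03  1.95837030e+01] [[0.94, 0.34, -0.0], [0.34, -0.94, 0.0], [-0.0, -0.0, -1.0]] 0.0187
top [0.54544024 0.01040856 1.08704175] [[427.5254494005816, 0.0, 318.76008217698205], [0.0, 427.5254494005816, 193.72987495385829], [0.0, 0.0, 1.0]]
scene [1.1803871  0.45659789 0.87656755] [[512.0221316247193, 0.0, 324.07745914595597], [0.0, 512.0221316247193, 202.78405497311817], [0.0, 0.0, 1.0]]
```

View pics/top0.png

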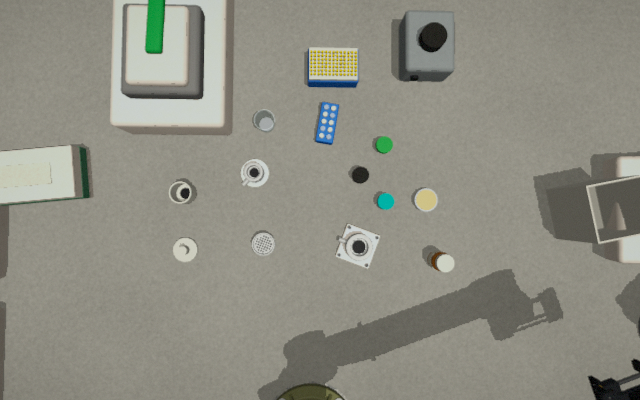

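View pics/scene0.png

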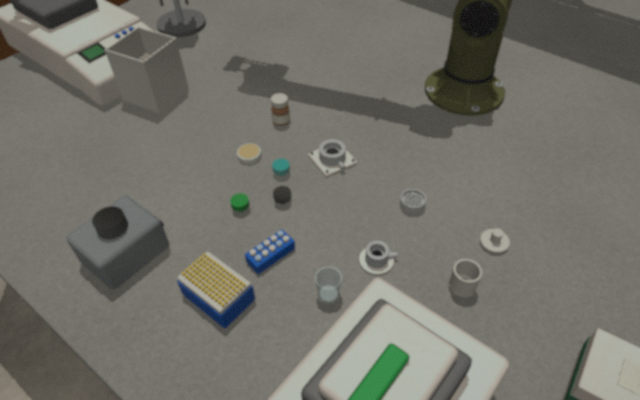

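The top view shows the support at (263,243), funnel (181,192), cover (185,250), station (358,246) and port (255,173). Three things could be taken for the stopper: black (360,174), teal (385,201) and green (384,145). The description says black, so I choose (360,174). Bystanders are the jar (443,262), dish (426,200), rack (327,123) and beaker (264,121).

```bash
cat > m.py <<'E'
from h import *
Z=np.load('top0.npz');im,d,K,T=[Z[k] for k in('im','d','K','T')]
P=cloud(K,T,d)
crop=im[120:280,160:460];cv2.imwrite('pics/crop0.png',cv2.resize(crop,(800,427),interpolation=cv2.INTER_CUBIC)[:,:,::-1])
G=dict(support=(263,243,.026),funnel=(181,192,.062),cover=(185,250,.012),station=(358,246,.040),port=(255,173,.040),stopper=(360,174,.030),teal=(385,201,.03),green=(384,145,.03),bottle=(443,262,.075),dish=(426,200,.018),rack=(327,123,.038),beaker=(264,121,.06))
for n,(u,v,h) in G.items():
    g=onplane(K,T,(u,v),h)
    m=(abs(P[...,2]-h)<.006)&(np.hypot(P[...,0]-g[0],P[...,1]-g[1])<.05)
    m=cv2.morphologyEx(m.astype(np.uint8),cv2.MORPH_OPEN,np.ones((2,2)))
    q=P[m>0]
    if len(q)<5: print(n,g.round(3),'few',len(q));continue
    c,r=cv2.minEnclosingCircle(q[:,:2].astype(np.float32)*1000)
    print(n,'guess',g[:2].round(3),'circ',np.round(c,1),'r',round(r,1),'medz',np.median(q[:,2]).round(4),len(q))
E
python3 m.py
```

```text
support guess [0.46  0.119] circ [488.1  73.1] r 85.0 medz 0.0225 146
funnel guess [0.584 0.311] circ [553.  177.7] r 167.5 medz 0.059 136
cover guess [0.441 0.313] circ [439. 312.] r 31.8 medz 0.0131 377
station guess [ 0.455 -0.115] circ [ 450.7 -121.2] r 35.7 medz 0.0405 314
port guess [0.632 0.138] circ [634.2 141.7] r 23.5 medz 0.0395 170
stopper guess [ 0.633 -0.121] circ [593.9 -66.9] r 91.2 medz 0.0306 225
teal guess [ 0.566 -0.183] circ [ 564.9 -188.9] r 24.3 medz 0.0309 227
green guess [ 0.705 -0.18 ] circ [633. -98.] r 139.4 medz 0.0308 223
bottle guess [ 0.421 -0.313] circ [ 412.3 -331.4] r 35.9 medz 0.0761 263
dish guess [ 0.569 -0.289] circ [ 557.6 -157.1] r 168.0 medz 0.0189 439
rack guess [ 0.758 -0.037] circ [672.4 -24.8] r 131.8 medz 0.037 229
beaker guess [0.756 0.116] circ [663.   68.5] r 131.1 medz 0.0526 58
```

View pics/crop0.png

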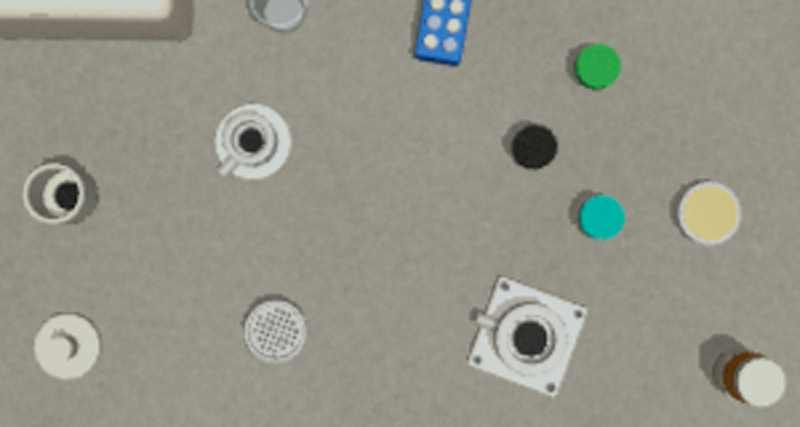

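The close crop confirms it: the black disc at crop (535,146) is the stopper, with teal at (601,216) and green at (598,66) as look-alikes. Next I move toward the station while squaring the tool to world axes.

Request:
{"method": "drive_tool", "body": {"moves": [9.75,-9.72,0,1.96,87,9.75,-9.72,0,1.96,87,9.75,-9.72,0,1.96,87,9.75,-9.72,0,1.96,87,9.75,-9.72,0,1.96,87]}}

```text
time_s: 0.72
tool_pos: [0.3529, -0.3282, 0.2223]
tool_rot: [180.0, 0.0, -0.0]
force: [1.1, -0.8, 0.7]
grip_width: 0.0872
grasp_force: 0.0
```

Request:
{"method": "drive_tool", "body": {"moves": [2.55,-5.3,0,0,87,2.55,-5.3,0,0,87,2.55,-5.3,0,0,87,2.55,-5.3,0,0,87,2.55,-5.3,0,0,87]}}

```text
time_s: 1.35
tool_pos: [0.4557, -0.114, 0.2225]
tool_rot: [-179.9, -0.0, 0.4]
force: [-0.7, -0.3, -0.5]
grip_width: 0.087
grasp_force: 0.0
```

```bash
cat > w.py <<'E'
import sys
from h import *
o=env.get_obs();K,T=cam('wrist');im,d=snap('wrist',sys.argv[1]+'.png')
np.savez(sys.argv[1]+'.npz',im=im,d=d,K=K,T=T)
print(o['time_s'],o['tool_pos'].round(4) if hasattr(o['tool_pos'],'round') else o['tool_pos'],o['tool_rot'])
print('cam',T.round(3).tolist(),K[0,0])
E
python3 w.py w1
```

```text
1.35 [ 0.4557 -0.114   0.2225] [-1.79947672e+02 -1.85830613e-02  4.49856733e-01]
cam [[0.007, -0.955, -0.298, 0.537], [-1.0, -0.007, 0.0, -0.114], [-0.002, 0.298, -0.955, 0.386], [0.0, 0.0, 0.0, 1.0]] 296.29129456573713
```

View pics/w1.png

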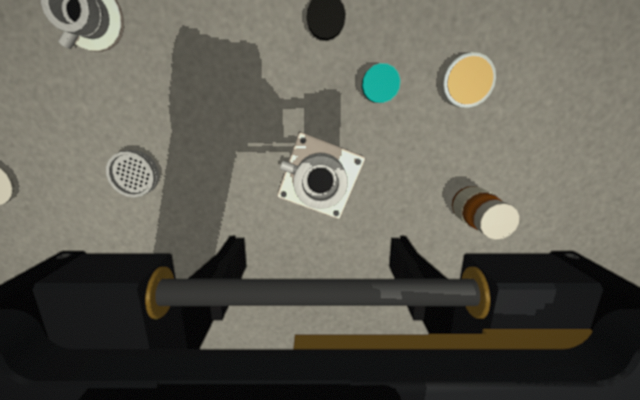

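The wrist picture shows the station bore at (320,180), support at (132,172), stopper at (325,15) and port at (75,12). I'll measure from both views.

```bash
cat > fit.py <<'E'
import sys
from h import *
# usage: fit.py npz name x y h rad
def fit(f,x,y,h,rad):
    Z=np.load(f+'.npz');d,K,T=[Z[k] for k in('d','K','T')]
    P=cloud(K,T,d);m=(d>0)&(abs(P[...,2]-h)<.005)&(np.hypot(P[...,0]-x,P[...,1]-y)<rad+.015)
    n,l,s,_=cv2.connectedComponentsWithStats(m.astype(np.uint8))
    if n<2: return None
    m=l==1+np.argmax(s[1:,4]);q=P[m]
    px=1.2*np.median(d[m])/K[0,0]
    c,r=cv2.minEnclosingCircle(q[:,:2].astype(np.float32)*1000)
    bb=(q[:,:2].min(0)+q[:,:2].max(0))/2*1000
    return np.round(c,1),round(r,1),bb.round(1),round(float(np.median(q[:,2])),4),len(q)
if __name__=='__main__':
    G=dict(support=(.460,.119,.026,.029),funnel=(.584,.311,.062,.027),cover=(.441,.313,.012,.03),station=(.453,-.117,.04,.033),port=(.633,.141,.04,.024),stopper=(.632,-.122,.03,.021))
    for n,g in G.items():
        for f in sys.argv[1:]: print(n,f,fit(f,*g))
E
python3 fit.py top0 w1
```

```text
support top0 (array([459.5, 118.9]), 28.8, array([459.3, 119.4]), 0.026, 158)
support w1 (array([459.5, 118.7]), 29.3, array([459.4, 118.5]), 0.0265, 664)
funnel top0 (array([583.7, 313.8]), 27.3, array([583.7, 313.6]), 0.0624, 135)
funnel w1 None
cover top0 (array([443.6, 313.7]), 30.0, array([443.8, 313.2]), 0.0131, 374)
cover w1 (array([439.8, 300.4]), 26.6, array([440.1, 295.3]), 0.0131, 451)
station top0 (array([ 453.5, -116.4]), 32.9, array([ 452.6, -117.1]), 0.0408, 310)
station w1 (array([ 453.6, -116.9]), 32.8, array([ 453.6, -116.7]), 0.0408, 1324)
port top0 (array([636. , 143.9]), 23.7, array([635.8, 144.2]), 0.041, 166)
port w1 (array([634.9, 143. ]), 24.5, array([627.3, 142.8]), 0.0409, 835)
stopper top0 (array([ 632. , -120.8]), 21.1, array([ 632.5, -120.7]), 0.0309, 221)
stopper w1 (array([ 631.4, -121.1]), 20.9, array([ 628.2, -120.9]), 0.031, 1294)
```

Both views agree within 1 mm. Now the support.

Request:
{"method": "drive_tool", "body": {"moves": [0.1,-5.8,2,0,87,0.1,-5.8,3,0,87,0.1,-5.8,3,0,87,0.1,-5.8,3,0,87,0.1,-5.8,3,0,87]}}

```text
time_s: 2.02
tool_pos: [0.4565, 0.1156, 0.1005]
tool_rot: [-180.0, 0.2, 0.2]
force: [0.5, -0.4, -0.4]
grip_width: 0.0868
grasp_force: 0.0
```

Request:
{"method": "drive_tool", "body": {"moves": [0,0,1.2,0,87,0,0,1.2,0,87,0,0,1.2,0,87]}}

```text
time_s: 2.4
tool_pos: [0.4595, 0.1123, 0.0556]
tool_rot: [180.0, -0.1, -0.1]
force: [-0.4, 0.4, -0.1]
grip_width: 0.0873
grasp_force: 0.0
```

Request:
{"method": "drive_tool", "body": {"moves": [0,0,0.5,0,87,0,0,0.5,0,87]}}

```text
time_s: 2.65
tool_pos: [0.4589, 0.1127, 0.0353]
tool_rot: [180.0, -0.0, -0.1]
force: [0.4, 0.4, 0.2]
grip_width: 0.087
grasp_force: 0.0
```

```bash
python3 - <<'E'
from h import *
for i in range(4):
    o=env.get_obs();print(o['time_s'],np.round(o['tool_pos'],4),np.round(o['tool_rot'],2),np.abs(o['joint_velocities']).max());snap('wrist')
E
```

```text
2.65 [0.4589 0.1127 0.0353] [ 1.7996e+02 -2.0000e-02 -9.0000e-02] 0.9459883543069249
2.7 [0.4594 0.1131 0.0358] [ 1.7998e+02 -8.0000e-02 -8.0000e-02] 0.5731120353596871
2.75 [0.4596 0.1133 0.036 ] [ 1.7999e+02 -1.2000e-01 -6.0000e-02] 0.4419412401442999
2.8 [0.4597 0.1134 0.036 ] [ 1.7999e+02 -1.4000e-01 -5.0000e-02] 0.23013132823647223
```

Request:
{"method": "drive_tool", "body": {"moves": [0,-0.13,0.2,0,87,0,-0.13,0.6,0,87,0,-0.13,0.6,0,87,0,-0.13,0.6,0,87]}}

```text
time_s: 3.35
tool_pos: [0.4582, 0.1189, 0.0101]
tool_rot: [-180.0, 0.1, 0.0]
force: [0.3, 0.1, -0.6]
grip_width: 0.0869
grasp_force: 0.0
```

Request:
{"method": "drive_tool", "body": {"moves": [0.02,0,-0.07,0,87,0.02,0,-0.07,0,50,0.02,0,-0.07,0,50,0.02,0,-0.07,0,50,0.02,0,-0.07,0,50], "squeeze": 25}}

```text
time_s: 3.98
tool_pos: [0.4593, 0.1188, 0.0134]
tool_rot: [180.0, -0.0, -0.0]
force: [0.3, 0.3, 0.2]
grip_width: 0.0578
grasp_force: 25.0
```

Request:
{"method": "drive_tool", "body": {"moves": [0,0,-1.2,0,50,-0.14,1,-2,0,50,-0.14,2.4,-2,0,50,-0.14,3.8,-2,0,50,-0.14,5,-2,0,50]}}

```text
time_s: 4.6
tool_pos: [0.4532, -0.0835, 0.0934]
tool_rot: [180.0, -0.0, -0.1]
force: [0.7, 0.8, -0.7]
grip_width: 0.0574
grasp_force: 25.0
```

Request:
{"method": "drive_tool", "body": {"moves": [0,0.8,0,0,50,0,0.89,0.2,0,50,0,0.89,0.2,0,50]}}

```text
time_s: 4.97
tool_pos: [0.4528, -0.1159, 0.0844]
tool_rot: [-179.9, 0.1, -0.0]
force: [0.5, 1.1, -0.7]
grip_width: 0.0575
grasp_force: 25.0
```

Request:
{"method": "drive_tool", "body": {"moves": [0,0.02,0.5,0,50,0,0.02,0.8,0,50,0,0.02,1.0,0,50,0,0.02,1.0,0,50]}}

```text
time_s: 5.48
tool_pos: [0.4533, -0.117, 0.0449]
tool_rot: [-180.0, 0.1, 0.0]
force: [-1.1, -0.5, 0.1]
grip_width: 0.0573
grasp_force: 25.0
```

Request:
{"method": "drive_tool", "body": {"moves": [0,0,0.02,0,70,0,0,0.02,0,80,0,0,0.02,0,80,0,0,-1.5,0,80,0,0,-3,0,87]}}

```text
time_s: 6.1
tool_pos: [0.4532, -0.1174, 0.1666]
tool_rot: [-180.0, 0.0, -0.0]
force: [1.5, -1.0, 0.4]
grip_width: 0.0836
grasp_force: 0.0
```

```bash
python3 - <<'E'
from h import *
K,T=cam('top');im,d=snap('top');np.savez('top1.npz',im=im,d=d,K=K,T=T)
from fit import fit
print(fit('top1',.4535,-.1167,.056,.029),fit('top1',.4535,-.1167,.048,.026))
print(fit('top1',.584,.3137,.062,.027))
E
python3 w.py w2
```

```text
(array([ 473.4, -116.1]), 20.7, array([ 476.8, -116.1]), 0.0568, 33) (array([ 472.7, -117.4]), 13.8, array([ 475.2, -117.4]), 0.0496, 26)
(array([584.1, 314.4]), 27.2, array([583.7, 314.4]), 0.0627, 135)
6.15 [ 0.4582 -0.1184  0.1752] [ 1.79722029e+02 -6.62007289e-01  1.93009666e-02]
cam [[-0.001, -0.958, -0.287, 0.538], [-1.0, 0.002, -0.003, -0.118], [0.004, 0.287, -0.958, 0.339], [0.0, 0.0, 0.0, 1.0]] 296.29129456573713
```

View pics/w2.png

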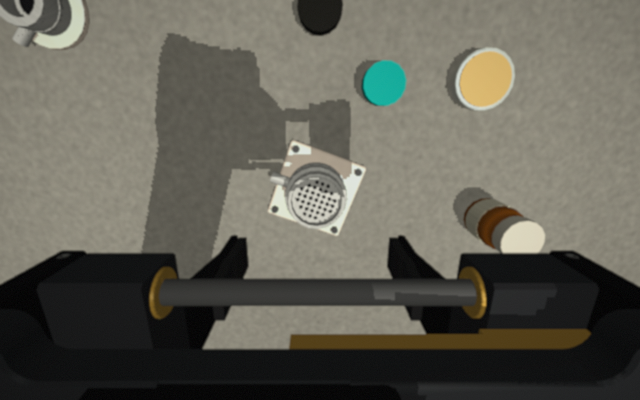

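```bash
python3 - <<'E'
from fit import *
print(fit('w2',.4535,-.1167,.056,.029))
Z=np.load('w2.npz');P=cloud(Z['K'],Z['T'],Z['d']);m=(np.hypot(P[...,0]-.4535,P[...,1]+.1167)<.02);q=P[m]
print(np.median(q,0)); A=np.c_[q[:,:2],np.ones(len(q))];print(np.linalg.lstsq(A,q[:,2],rcond=None)[0])
E
```

```text
(array([ 453.6, -117.2]), 29.0, array([ 453.5, -116.9]), 0.0566, 781)
[ 0.45402348 -0.11643247  0.04920586]
[ 0.00015491 -0.00034089  0.04907184]
```

Support home: rim at 56.6 mm, floor flat at 49 mm, centred. I check the height of the white machine near the funnel, then go.

Request:
{"method": "drive_tool", "body": {"moves": [3.25,-10.8,0,0,87,3.25,-10.8,0,0,87,3.25,-10.8,0,0,87,3.25,-10.8,0,0,87,3.25,-10.8,0,0,87]}}

```text
time_s: 6.82
tool_pos: [0.5445, 0.183, 0.1655]
tool_rot: [180.0, -0.1, -0.1]
force: [1.6, 0.2, 0.1]
grip_width: 0.0867
grasp_force: 0.0
```

```bash
python3 - <<'E'
from fit import *
Z=np.load('top0.npz');P=cloud(Z['K'],Z['T'],Z['d'])
for n,s in dict(mach=np.s_[0:140,105:235],left=np.s_[140:210,0:95]).items():
    q=P[s].reshape(-1,3);q=q[q[:,2]>.03];print(n,q.min(0).round(3),q.max(0).round(3))
    for h in(.05,.1,.15,.2,.3):
        a=q[q[:,2]>h]; print(h,a.min(0).round(3) if len(a) else None)
E
```

```text
mach [0.545 0.01  0.03 ] [1.063 0.458 1.087]
0.05 [0.545 0.01  0.05 ]
0.1 [0.545 0.01  0.1  ]
0.15 [0.545 0.01  0.15 ]
0.2 [0.545 0.01  0.2  ]
0.3 [0.545 0.01  1.087]
left [0.541 0.01  0.03 ] [0.692 0.749 1.087]
0.05 [0.545 0.01  0.05 ]
0.1 [0.545 0.01  1.087]
0.15 [0.545 0.01  1.087]
0.2 [0.545 0.01  1.087]
0.3 [0.545 0.01  1.087]
```

Request:
{"method": "drive_tool", "body": {"moves": [0.98,-3.27,0,0,87,0.98,-3.27,0,0,87,0.98,-3.27,1,0,87,0.98,-3.27,2,0,87,0.98,-3.27,2,0,87]}}

```text
time_s: 7.45
tool_pos: [0.5808, 0.3108, 0.0815]
tool_rot: [179.8, 0.4, 0.0]
force: [-0.9, -0.8, -0.8]
grip_width: 0.087
grasp_force: 0.0
```

```bash
python3 w.py w3; python3 - <<'E'
from fit import *
print(fit('w3',.584,.314,.062,.027))
Z=np.load('top0.npz');P=cloud(Z['K'],Z['T'],Z['d']);ok=Z['d']>0
q=P[:140,105:235][ok[:140,105:235]]
for h in(.03,.08,.12,.16,.2): 
    a=q[q[:,2]>h]; print(h,a.min(0).round(3) if len(a) else None)
E
```

```text
7.45 [0.5808 0.3108 0.0815] [1.79799440e+02 3.79660841e-01 2.57466576e-03]
cam [[-0.001, -0.952, -0.305, 0.664], [-1.0, 0.002, -0.002, 0.311], [0.002, 0.305, -0.952, 0.244], [0.0, 0.0, 0.0, 1.0]] 296.29129456573713
(array([583.5, 314.1]), 27.1, array([583.6, 314. ]), 0.0626, 1678)
0.03 [0.729 0.199 0.03 ]
0.08 [0.729 0.199 0.08 ]
0.12 [0.733 0.204 0.12 ]
0.16 [0.789 0.244 0.16 ]
0.2 [0.822 0.273 0.2  ]
```

View pics/w3.png

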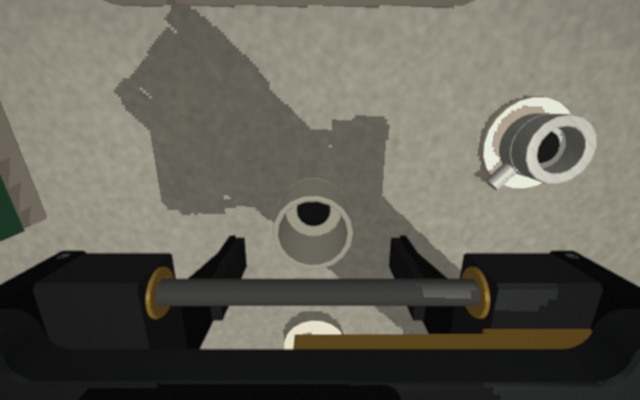

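The picture shows the funnel rim ringed at (314,230) between the open fingers, with free space all around. Descending.

Request:
{"method": "drive_tool", "body": {"moves": [0.05,-0.07,0.2,0,87,0.05,-0.07,0.9,0,87,0.05,-0.07,1.48,0,87,0.05,-0.07,1.48,0,87]}}

```text
time_s: 8.0
tool_pos: [0.5842, 0.3142, 0.0245]
tool_rot: [179.9, 0.1, -0.0]
force: [0.5, -0.8, -0.1]
grip_width: 0.0868
grasp_force: 0.0
```

Request:
{"method": "drive_tool", "body": {"moves": [0,0,0,0,45,0,0,0,0,45,0,0,0,0,45,0,0,0,0,45,0,0,-1,0,45], "squeeze": 20}}

```text
time_s: 8.62
tool_pos: [0.5828, 0.3132, 0.063]
tool_rot: [179.8, 0.4, -0.0]
force: [0.1, 0.2, -0.4]
grip_width: 0.0534
grasp_force: 20.0
```

Request:
{"method": "drive_tool", "body": {"moves": [0,0,-1.5,0,45,-0.4,1.3,-2.4,0,45,-0.8,2.6,-2.4,0,45,-1.2,4,-2.4,0,45,-1.6,5.3,-2.4,0,45]}}

```text
time_s: 9.25
tool_pos: [0.5202, 0.1011, 0.162]
tool_rot: [180.0, -0.0, -0.0]
force: [1.5, -0.5, -0.5]
grip_width: 0.053
grasp_force: 20.0
```

Request:
{"method": "drive_tool", "body": {"moves": [-0.4,1.3,0,0,45,-0.8,2.7,0,0,45,-1.2,4,0,0,45,-1.6,5.3,0,0,45,-1.6,5.3,0,0,45]}}

```text
time_s: 9.88
tool_pos: [0.4551, -0.1136, 0.162]
tool_rot: [179.9, 0.1, -0.5]
force: [0.5, 0.6, -1.0]
grip_width: 0.0529
grasp_force: 20.0
```

Request:
{"method": "drive_tool", "body": {"moves": [-0.04,0.08,0.7,0,45,-0.04,0.08,1.4,0,45,-0.04,0.08,1.4,0,45,-0.04,0.08,1.4,0,45]}}

```text
time_s: 10.38
tool_pos: [0.4562, -0.1113, 0.1071]
tool_rot: [180.0, -0.1, 0.1]
force: [0.8, -0.6, -1.6]
grip_width: 0.0532
grasp_force: 20.0
```

Request:
{"method": "drive_tool", "body": {"moves": [-0.06,0.14,0,0,45,-0.06,0.14,0,0,45,-0.06,0.14,0,0,45]}}

```text
time_s: 10.75
tool_pos: [0.4531, -0.1178, 0.1066]
tool_rot: [180.0, -0.0, -0.0]
force: [0.5, -0.8, -0.3]
grip_width: 0.0536
grasp_force: 20.0
```

```bash
python3 w.py w4; python3 - <<'E'
from fit import *
z=env.get_obs()['tool_pos']; print(fit('w4',z[0],z[1],z[2]+.038,.027))
E
```

```text
10.75 [ 0.4531 -0.1178  0.1066] [ 1.79967891e+02 -4.15789181e-02 -3.90131743e-02]
cam [[-0.002, -0.955, -0.298, 0.535], [-1.0, 0.001, 0.001, -0.118], [-0.001, 0.298, -0.955, 0.27], [0.0, 0.0, 0.0, 1.0]] 296.29129456573713
(array([ 460.2, -124.6]), 32.6, array([ 466.8, -124.6]), 0.1426, 1549)
```

View pics/w4.png

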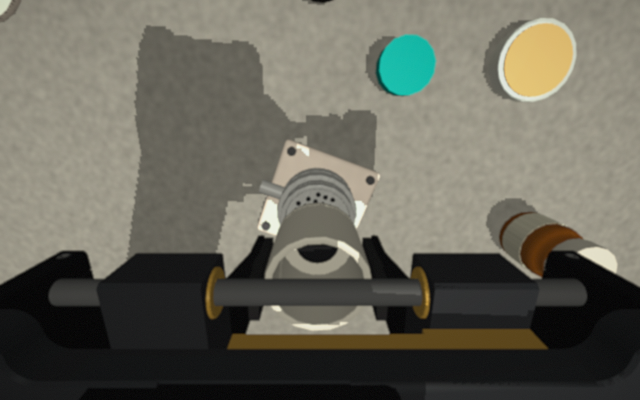

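The funnel at (317,265) hangs straight between the pads, right over the support at (317,190). Lowering.

Request:
{"method": "drive_tool", "body": {"moves": [0,0,0.3,0,45,0,0,0.6,0,45,0,0,0.83,0,45,0,0,0.83,0,45]}}

```text
time_s: 11.3
tool_pos: [0.4531, -0.1172, 0.0726]
tool_rot: [-180.0, 0.0, 0.0]
force: [-1.8, 1.1, 3.2]
grip_width: 0.0532
grasp_force: 20.0
```

Request:
{"method": "drive_tool", "body": {"moves": [0,0,0,0,60,0,0,0,0,80,0,0,0,0,87,0,0,-1,0,87,0,0,-2.5,0,87]}}

```text
time_s: 11.92
tool_pos: [0.4513, -0.1172, 0.1725]
tool_rot: [-179.9, 0.2, -0.0]
force: [0.6, -1.2, -0.1]
grip_width: 0.0856
grasp_force: 0.0
```

Request:
{"method": "drive_tool", "body": {"moves": [0,-0.5,-0.2,0,87,0,-0.5,-0.2,0,87]}}

```text
time_s: 12.18
tool_pos: [0.4532, -0.0961, 0.1812]
tool_rot: [179.9, -0.1, 0.1]
force: [-0.7, -0.7, -0.7]
grip_width: 0.0866
grasp_force: 0.0
```

```bash
python3 w.py w5; python3 - <<'E'
from fit import *
print(fit('w5',.4535,-.117,.110,.027)); print(fit('w5',.4535,-.117,.056,.029))
Z=np.load('w5.npz');P=cloud(Z['K'],Z['T'],Z['d']);q=P[(abs(P[...,2]-.11)<.005)&(np.hypot(P[...,0]-.4535,P[...,1]+.117)<.035)]
A=np.c_[q[:,:2],np.ones(len(q))];print(np.linalg.lstsq(A,q[:,2],rcond=None)[0])
E
```

```text
12.175 [ 0.4532 -0.0961  0.1812] [ 1.79940891e+02 -5.46978526e-02  1.41022096e-01]
cam [[0.001, -0.955, -0.297, 0.535], [-1.0, -0.001, -0.0, -0.096], [-0.0, 0.297, -0.955, 0.345], [0.0, 0.0, 0.0, 1.0]] 296.29129456573713
(array([ 451.2, -117.1]), 27.0, array([ 451.2, -117.1]), 0.1106, 1039)
(array([ 453.7, -117.1]), 28.7, array([ 463.9, -116.8]), 0.0568, 356)
[0.00748885 0.00168541 0.10692889]
```

Funnel home: rim at 110.6 mm, 2 mm off axis, level. Next the cover.

Request:
{"method": "drive_tool", "body": {"moves": [-0.12,-1.5,0,0,87,-0.12,-3,0,0,87,-0.12,-4.4,0,0,87,-0.12,-5.6,0,0,87,-0.12,-5.6,0,0,80]}}

```text
time_s: 12.85
tool_pos: [0.4467, 0.13, 0.1796]
tool_rot: [-179.9, 0.1, 0.4]
force: [-0.3, -0.9, -0.5]
grip_width: 0.083
grasp_force: 0.0
```

Request:
{"method": "drive_tool", "body": {"moves": [-0.12,-1.5,0,0,80,-0.12,-3,0,0,80,-0.12,-4.6,0,0,70,-0.12,-4.6,1,0,60,-0.12,-4.6,1.5,0,60]}}

```text
time_s: 13.48
tool_pos: [0.4421, 0.3086, 0.1172]
tool_rot: [179.8, 0.3, 0.0]
force: [0.6, -0.7, 0.1]
grip_width: 0.0622
grasp_force: 0.0
```

```bash
sleep 0; python3 -c "
from h import *
snap('top');snap('top')"; python3 w.py w6; python3 - <<'E'
from fit import *
print(fit('w6',.4437,.3135,.012,.03)); print(fit('w6',.4437,.3135,.038,.011))
E
```

```text
13.575 [0.4423 0.3072 0.1175] [ 1.79781517e+02  3.19808883e-01 -1.22658392e-01]
cam [[-0.003, -0.953, -0.304, 0.525], [-1.0, 0.004, -0.001, 0.307], [0.003, 0.304, -0.953, 0.28], [0.0, 0.0, 0.0, 1.0]] 296.29129456573713
(array([442.9, 313.7]), 30.2, array([443.2, 313.1]), 0.013, 2388)
(array([443. , 313.5]), 11.3, array([443.1, 313.3]), 0.039, 524)
```

Request:
{"method": "drive_tool", "body": {"moves": [0.02,-0.15,0.8,0,60,0.02,-0.15,1.5,0,60,0.02,-0.15,1.5,0,60,0.02,-0.15,1.5,0,60]}}

```text
time_s: 14.12
tool_pos: [0.4456, 0.3164, 0.0626]
tool_rot: [-180.0, -0.1, -0.1]
force: [0.6, 0.7, 0.2]
grip_width: 0.0598
grasp_force: 0.0
```

Request:
{"method": "drive_tool", "body": {"moves": [-0.06,0.07,0.2,0,60,-0.06,0.07,0.8,0,60,-0.06,0.07,1.1,0,60,-0.06,0.07,1.1,0,60]}}

```text
time_s: 14.62
tool_pos: [0.4414, 0.3133, 0.0164]
tool_rot: [180.0, 0.1, -0.0]
force: [0.9, -0.6, 0.3]
grip_width: 0.0601
grasp_force: 0.0
```

Request:
{"method": "drive_tool", "body": {"moves": [0.03,0,-0.05,0,40,0.03,0,-0.05,0,15,0.03,0,-0.05,0,15,0.03,0,-0.05,0,15,0.03,0,-0.05,0,15], "squeeze": 15}}

```text
time_s: 15.25
tool_pos: [0.4431, 0.3136, 0.019]
tool_rot: [180.0, -0.0, -0.0]
force: [-0.0, -0.1, 0.5]
grip_width: 0.0214
grasp_force: 15.0
```

Request:
{"method": "drive_tool", "body": {"moves": [0,0,-1.4,0,15,0,0,-2.8,0,15,0.1,1.2,-4.2,0,15,0.1,2.6,-4.2,0,15,0.1,4,-4.2,0,15]}}

```text
time_s: 15.88
tool_pos: [0.4473, 0.1523, 0.1876]
tool_rot: [180.0, -0.1, 0.0]
force: [0.3, -1.1, -0.7]
grip_width: 0.0215
grasp_force: 15.0
```

Request:
{"method": "drive_tool", "body": {"moves": [0.05,1.4,0,0,15,0.1,2.8,0,0,15,0.1,4.2,0,0,15,0.1,5.4,0,0,15,0.1,5.4,0,0,15]}}

```text
time_s: 16.5
tool_pos: [0.4501, -0.0665, 0.1865]
tool_rot: [180.0, 0.1, -0.4]
force: [-0.3, 1.0, -1.1]
grip_width: 0.0213
grasp_force: 15.0
```

Request:
{"method": "drive_tool", "body": {"moves": [0.03,1.26,0,0,15,0.03,1.26,0.5,0,15,0.03,1.26,0.9,0,15,0.03,1.26,0.9,0,15]}}

```text
time_s: 17.0
tool_pos: [0.4511, -0.1111, 0.1496]
tool_rot: [-179.9, 0.2, 0.1]
force: [-0.1, 0.5, -1.0]
grip_width: 0.021
grasp_force: 15.0
```

```bash
python3 w.py w7; python3 - <<'E'
from fit import *
z=env.get_obs()['tool_pos']; print(fit('w7',z[0],z[1],z[2]-.019+.012,.03))
E
```

```text
17.0 [ 0.4511 -0.1111  0.1496] [-1.79917873e+02  1.53550876e-01  1.24001883e-01]
cam [[0.001, -0.954, -0.301, 0.533], [-1.0, -0.002, 0.002, -0.111], [-0.003, 0.301, -0.954, 0.313], [0.0, 0.0, 0.0, 1.0]] 296.29129456573713
(array([ 451.4, -111.3]), 29.9, array([ 461.3, -111.3]), 0.1437, 3086)
```

View pics/w7.png

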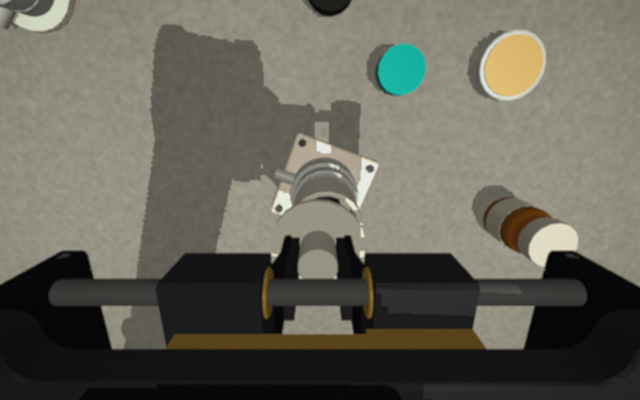

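The cover (disc centre about (318,225)) is level under the tool and 6 mm too far left of the funnel; correcting before lowering.

Request:
{"method": "drive_tool", "body": {"moves": [0,0.14,0.1,0,15,0,0.14,0.2,0,15,0,0.14,0.2,0,15]}}

```text
time_s: 17.42
tool_pos: [0.452, -0.1183, 0.1428]
tool_rot: [-180.0, 0.0, -0.0]
force: [0.8, 0.2, -0.4]
grip_width: 0.0214
grasp_force: 15.0
```

Request:
{"method": "drive_tool", "body": {"moves": [-0.02,-0.02,0.2,0,15,-0.02,-0.02,0.4,0,15,-0.02,-0.02,0.5,0,15,-0.02,-0.02,0.5,0,15]}}

```text
time_s: 17.92
tool_pos: [0.4512, -0.1174, 0.1226]
tool_rot: [-180.0, 0.0, -0.0]
force: [-0.6, 0.5, -1.4]
grip_width: 0.0214
grasp_force: 15.0
```

Request:
{"method": "drive_tool", "body": {"moves": [0,0,0.01,0,30,0,0,0.01,0,45,0,0,0.01,0,45,0,0,-0.7,0,45,0,0,-1.4,0,60]}}

```text
time_s: 18.55
tool_pos: [0.4511, -0.1174, 0.1795]
tool_rot: [-180.0, 0.0, -0.0]
force: [0.3, -0.5, -0.3]
grip_width: 0.049
grasp_force: 0.0
```

Request:
{"method": "drive_tool", "body": {"moves": [1.0,0,-0.5,0,87,2.4,0,-0.5,0,87,3.5,0.1,-0.2,0,87,4.5,0.1,0,0,87,4.5,0.1,0,0,87]}}

```text
time_s: 19.18
tool_pos: [0.6325, -0.1209, 0.1766]
tool_rot: [-179.8, 0.1, 0.0]
force: [-0.7, -0.6, -0.5]
grip_width: 0.0862
grasp_force: 0.0
```

```bash
python3 w.py w8; python3 - <<'E'
from fit import *
print(fit('w8',.632,-.121,.030,.021))
im,d=snap('top');K,T=cam('top');np.savez('top2.npz',im=im,d=d,K=K,T=T);print(fit('top2',.4512,-.117,.115,.03),fit('top2',.4512,-.117,.141,.011))
E
```

```text
19.175 [ 0.6325 -0.1209  0.1766] [-1.79792225e+02  1.20908313e-01  2.52018563e-02]
cam [[-0.001, -0.954, -0.3, 0.715], [-1.0, -0.001, 0.005, -0.122], [-0.005, 0.3, -0.954, 0.34], [0.0, 0.0, 0.0, 1.0]] 296.29129456573713
(array([ 631.7, -121.1]), 20.9, array([ 631.8, -120.9]), 0.031, 1152)
(array([ 451.8, -117.1]), 30.1, array([ 451.5, -117.2]), 0.1162, 445) (array([ 451.7, -116.8]), 10.7, array([ 451.9, -117. ]), 0.142, 78)
```

Cover home (disc top 116 mm, on axis). The stopper now sits directly below the tool.

Request:
{"method": "drive_tool", "body": {"moves": [0,0,1,0,75,0,0,2,0,75,0,0,3,0,75,0,0,3,0,75,0,0,3,0,75]}}

```text
time_s: 19.9
tool_pos: [0.6321, -0.122, 0.0614]
tool_rot: [179.9, -0.2, -0.0]
force: [0.9, -1.0, 1.0]
grip_width: 0.0753
grasp_force: 0.0
```

Request:
{"method": "drive_tool", "body": {"moves": [0,-0.02,0.6,0,75,0,-0.02,1.1,0,75,0,-0.02,1.1,0,75,0,-0.02,1.1,0,75]}}

```text
time_s: 20.4
tool_pos: [0.632, -0.1208, 0.016]
tool_rot: [180.0, -0.1, -0.0]
force: [-0.1, 0.2, -0.2]
grip_width: 0.0751
grasp_force: 0.0
```

Request:
{"method": "drive_tool", "body": {"moves": [0,0,-0.03,0,50,0,0,-0.03,0,34,0,0,-0.03,0,34,0,0,-0.03,0,34,0,0,-0.03,0,34], "squeeze": 15}}

```text
time_s: 21.02
tool_pos: [0.6313, -0.1208, 0.0162]
tool_rot: [180.0, 0.0, -0.0]
force: [-0.0, -0.4, 0.1]
grip_width: 0.0416
grasp_force: 15.0
```

Request:
{"method": "drive_tool", "body": {"moves": [0,0,-1.3,0,34,0,-0.6,-2.5,0,34,0.1,-2,-2.5,0,34,0.1,-3.4,-2.5,0,34,0.1,-4.8,-2.5,0,34]}}

```text
time_s: 21.65
tool_pos: [0.6353, 0.0726, 0.1163]
tool_rot: [180.0, -0.0, -0.1]
force: [0.6, -0.5, -0.2]
grip_width: 0.0415
grasp_force: 15.0
```

Request:
{"method": "drive_tool", "body": {"moves": [0,-1.2,0,0,34,0,-1.8,0,0,34,0,-1.8,0,0,34,0,-1.8,0,0,34]}}

```text
time_s: 22.15
tool_pos: [0.6357, 0.1411, 0.1157]
tool_rot: [179.9, 0.0, -0.1]
force: [0.1, -0.6, -0.4]
grip_width: 0.0414
grasp_force: 15.0
```

```bash
python3 w.py w9; python3 - <<'E'
from fit import *
z=env.get_obs()['tool_pos']; print(fit('w9',.6353,.1434,.04,.024),fit('w9',z[0],z[1],z[2]-.0165+.03,.021))
E
```

```text
22.15 [0.6357 0.1411 0.1157] [ 1.79906039e+02  1.98087185e-02 -1.16291373e-01]
cam [[-0.003, -0.954, -0.299, 0.718], [-1.0, 0.003, 0.001, 0.141], [0.0, 0.299, -0.954, 0.279], [0.0, 0.0, 0.0, 1.0]] 296.29129456573713
(array([636.3, 143.6]), 23.9, array([640.9, 143.6]), 0.0408, 994) (array([646.4, 141. ]), 29.5, array([641.1, 141. ]), 0.1305, 3762)
```

View pics/w9.png

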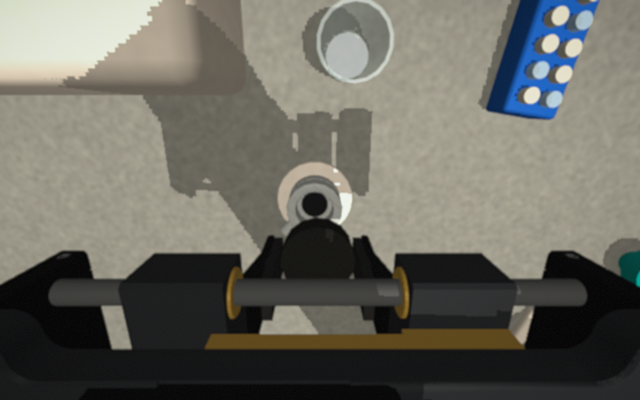

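The stopper (318,250) hangs upright over the port bore (314,203); only 2 mm in y is missing.

Request:
{"method": "drive_tool", "body": {"moves": [0,-0.06,0.6,0,34,0,-0.06,1.2,0,34,0,-0.06,1.2,0,34,0,-0.06,1.2,0,34]}}

```text
time_s: 22.7
tool_pos: [0.6362, 0.1445, 0.069]
tool_rot: [180.0, -0.1, -0.1]
force: [0.7, 0.6, -0.6]
grip_width: 0.0414
grasp_force: 15.0
```

Request:
{"method": "drive_tool", "body": {"moves": [0,0.02,0.3,0,34,0,0.02,0.55,0,34,0,0.02,0.65,0,34,0,0.02,0.65,0,34]}}

```text
time_s: 23.2
tool_pos: [0.6353, 0.1448, 0.0421]
tool_rot: [180.0, 0.0, -0.0]
force: [-0.0, -0.0, 0.2]
grip_width: 0.0416
grasp_force: 15.0
```

Request:
{"method": "drive_tool", "body": {"moves": [0,0,0,0,55,0,0,0,0,70,0,0,0,0,70,0,0,-1,0,70,0,0,-2.4,0,70]}}

```text
time_s: 23.82
tool_pos: [0.6342, 0.1442, 0.1374]
tool_rot: [180.0, 0.2, -0.0]
force: [0.5, 0.4, 0.2]
grip_width: 0.0696
grasp_force: 0.0
```

Request:
{"method": "drive_tool", "body": {"moves": [-1,0,-1,0,70,-1,0,-1,0,70,-1,0,-1,0,70]}}

```text
time_s: 24.2
tool_pos: [0.5956, 0.144, 0.1776]
tool_rot: [179.9, -0.0, -0.0]
force: [0.5, -0.4, -0.7]
grip_width: 0.0699
grasp_force: 0.0
```

```bash
python3 w.py w10; python3 - <<'E'
from fit import *
print(fit('w10',.6357,.1437,.056,.021))
Z=np.load('w10.npz');P=cloud(Z['K'],Z['T'],Z['d']);q=P[(abs(P[...,2]-.056)<.006)&(np.hypot(P[...,0]-.6357,P[...,1]-.1437)<.018)]
print(np.linalg.lstsq(np.c_[q[:,:2],np.ones(len(q))],q[:,2],rcond=None)[0])
im,d=snap('top','top3.png');K,T=cam('top');np.savez('top3.npz',im=im,d=d,K=K,T=T);print(fit('top3',.4512,-.117,.115,.03))
E
```

```text
24.2 [0.5956 0.144  0.1776] [ 1.79932484e+02 -1.07828897e-02 -4.67323728e-02]
cam [[-0.002, -0.955, -0.298, 0.677], [-1.0, 0.002, 0.001, 0.144], [-0.0, 0.298, -0.955, 0.341], [0.0, 0.0, 0.0, 1.0]] 296.29129456573713
(array([635.7, 144.9]), 21.0, array([635.7, 144.9]), 0.057, 1481)
[-0.0031564   0.00354818  0.05856519]
(array([ 451.7, -117.3]), 30.0, array([ 451.5, -117.3]), 0.1163, 444)
```

View pics/top3.png

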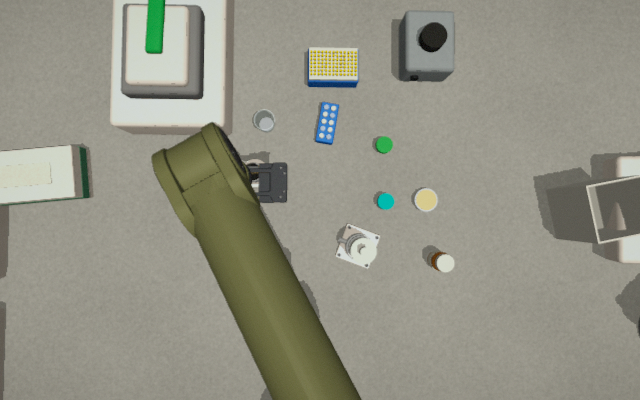

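The stack at (360,248) is complete, and jar, dish, rack and beaker stand where they were. The stopper head is level at 57 mm, on the port axis. Handing in.

```bash
python3 -c "
from cell import env
print(env.sign_off())"
```

```text
the job is handed in; nothing more can be done
None
```

I seated the support, funnel, cover and black stopper and handed the job in at about 24 s of robot time; the last camera checks showed each one home, level and released, with the jar, dish, rack and beaker unmoved, but the sign-off returned no verdict.

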